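# Shut the counter drawer and clamp its sliding locking leg at the mark

## Task

Lock up the drawer unit on the shop counter: first push the drawer fully home, then push the spring-loaded sliding leg to the left along its rail, by its push arm and with the cam lever still open, until its pointer is level with the upright mark. Hold it there and squeeze the lever closed against the leg; never close the lever away from the mark, and do not disturb the things around. Finish while holding: keep leg and lever firmly gripped together at the mark, as the leg springs back if let go.

Things in the scene. Friction and masses are not known exactly. Their poses are not given: they have to be found in the camera images.
- unit: Fixed low drawer unit of dark wood, 280 deep (x) x 430 wide (y) x 85 mm high. Origin: centre of its underside; the front (x = -140) faces the robot, +y is to the robot's left. On its top a dark steel rail, 28 wide, 8 high, runs along y at x = -115 (rail top z = 93), a 14 mm high stop at each end. The drawer spans y = -58 to 201; right of it is a fixed panel. Turned up to 0.2 rad.
- drawer (a joint): How far the drawer is pulled out along the unit's -x, m: 0 shut, 0.10 fully out; starts 0.04 to 0.08. About 2 N of friction, no spring: it stays where it is left. Fully home is below 0.006.
- drawer_face (a point): Middle of the drawer's outer front face (259 wide, 62 mm high, z = 10 to 72 mm, parallel to the unit's y); moves with the drawer; shut, it lies 2 mm proud of the unit's front. A thin bar handle 80 mm long, 14 mm above this point, stands out 18 mm from the face; beside it the face is free.
- leg: Steel sliding leg: an upright bar 16 thick (x), 100 long (y), 42 mm high. Origin: centre of its underside, on the rail top; axes as the unit's. Slides up to 140 mm along +y from its rest at unit y = -130; a spring of 4 to 5 N always pushes it back to rest. Cam lever on its front (-x) side, push arm on its back. Bar plus closed lever: 24 mm thick, from leg x = -16 to +8.
- leg_push (a point): Centre of the right-hand (-y) face of the push arm, the face to push on. The arm sticks out of the back (+x) of the bar: leg x = 8 to 60, y = 4 to 14, z = 5 to 39 mm; this point is at leg x = 34, y = 4, z = 22.
- leg_pointer (a point): End of the leg's pointer, a thin (3 mm) steel finger sticking out 26 mm to the back (+x) from the top of the bar near its left end: leg x = 34, y = 43.5, z = 42 mm. Below the same end a tongue reaches 43 mm forward of the leg's origin and hangs in front of the unit (leg y = 20 to 50, down to 49 mm below the rail top).
- lever (a joint): Angle of the cam lever, rad: 0 closed, flat along the bar's front; starts open at 0.30 to 0.40, free end swung out towards the robot. Stiff hinge, about 0.1 N m, no spring: stays where left. Closed is below 0.06. A gripper straddling bar and lever from above, its fingers just right of the push arm, closes the lever by closing.
- lever_tip (a point): Free end of the cam lever, on its middle line. The aluminium lever is 62 long, 6 thick, 24 mm high, its middle 26 mm above the rail top; upright pivot at leg x = -10, y = 30; from there it runs to the right, ending at leg y = -32 when closed.
- mark: Fixed length mark: an aluminium block 16 x 18 x 10 mm on the unit's top behind the rail (unit x = -60), carrying an upright plate 14 wide (x), 3 thick (y), its top 42 mm above the unit's top. Origin: centre of its underside, axes as the unit's. It stands 60 to 110 mm of leg travel away. At the mark: pointer and mark at the same y of the unit, within 6 mm.
- carton: Green carton 55 x 85 x 45 mm on the unit's top, towards its back; leave alone.
- jar: Jar 48 mm across, 70 mm high, on the unit's top, towards its back; leave alone.
- terminal: Grey card terminal 150 x 75 x 30 mm lying on the counter; leave alone.
- handset: Black telephone handset 160 x 45 x 24 mm lying on the counter; leave alone.
- soap: Bottle 56 mm across, 150 mm high; leave alone.
- tape_roll: Cardboard tape roll 90 mm across, 24 mm high; leave alone.
- mug: White mug 76 mm across, 85 mm high; leave alone.

How it is judged:
By the outcome, as a careful person would: the job done as asked, in the order asked, and still so for the second after the job is handed in, while the arm keeps its last pose, push and grip.
It also fails if it takes over 51 s, if anything falls off the work surface, if the arm or the gripper's body presses on something with over 40 N, if the wrist force passes 120 N, or if a joint passes its speed limit or range.

## Robot

A 6-joint arm with a two-finger parallel gripper is mounted at the origin on the work surface. World frame = base frame: x ahead of the robot, y to its left, z up, the work surface at z = 0. Lengths are in mm, angles in rad, forces in N, time in s.
With the tool pointing down it reaches from about 325 to 850 mm from the base axis. Payload 4.4 kg.
Tool frame: the origin (TCP) lies on the centre line of the jaws, within the pads' length; the fingertips stand ahead of it and the grasp point (between the pads) lies 11 mm behind it (manip.tcp_to_tips is the z of the fingertips in the tool frame, in mm); z points along the fingers, y is the direction in which the jaws open and shut (so a half turn about z gives the same grasp; the last joint's range is limited). The gripper opens to 94 mm and grips with 3 to 60 N. Pads are 16 mm wide; open, the fingers measure 119 mm over their backs; the gripper's body (75 mm by 177 mm) begins 78 mm behind the grasp point.
Start: joints at [-1.29, 0.207, 1.542, -0, 1.393, -0.15], TCP at [240.629, -522.23, 213.447] pointing down, gripper open.
Joint ranges: [-2.73, 2.73], [-0.86, 2.22], [0.23, 2.46], [-1.11, 4.25], [0.08, 2.63], [-2.82, 2.82]. Speed limits (rad/s): [2.79, 2.79, 3.14, 3.14, 3.14, 3.14].

## Interface

Orientations are given as a 3x3 rotation matrix whose columns are the frame's x, y, z axes.
In Python, from cell import manip gives the robot as it stands.
- The arm moves only by the tool apply_moves, never from a script. Its arguments are lists of equal length, an entry for each row: "fingers": the finger opening in m, from 0 to 0.094; "travel": the shift along the tool's x, y, z in m, a list of three; "roll": the turn about the tool's z in degrees. A call has exactly 8 rows; each row is the pose to reach, as a shift and turn from the pose commanded when the call began, along the tool's axes at that moment; what a row does not reach only later rows make up. A row lasts 1/12 s, in which the tool goes at most 41.7 mm and 7.16 degrees, less where a joint would pass 70% of its speed; a pose out of reach is approached as far as the arm can. A call with a gripper value outside its range is refused whole. The fingers move at their own pace and stop on an object; "grip_force" is the grip in N (left out, the last holds). Time passes only in rows, so rows that repeat a pose let the fingers close, or fill a call up. It gives the time, the measured TCP pose, the force and the opening at its end, in the units of the state.
- manip.sense(): the state, without advancing time (a new reading comes with each control period).
- manip.capture(name): name is "scene" or "top"; returns the picture (480x640x3 uint8, red, green, blue); there is no depth.
- manip.calibration(name): a dict with "camera_matrix" (3x3 intrinsics, pixels), "D" ([k1, k2, p1, p2, k3] as OpenCV has them; the pictures are not rectified), "position" and "orientation" of the camera in the world. Camera axes: x right, y up, looking along -z (the intrinsics and any distortion apply to the point x, -y, -z); pixel columns grow to the right and rows downward; lengths in mm; the calibration is good to about 2 mm. A picture is of the moment at which its call begins. calibration takes no time and is no camera call.
- manip.job_done(): hands the job in, once; it reports no verdict.
The state is a dict: "time_s": time; "joints": joint angles; "joint_vel": joint speeds; "joint_torque": joint torques, N m; "tool_pos": TCP position; "orientation": TCP orientation; "wrist_force": force on the tool from outside, world axes, zero at the start; "ft_torque": the same for the moment, N m; "grip_width": opening from 0.0 (shut) to 1.0 (fully open).
Only numpy, scipy, OpenCV 4.12 (cv2) and the standard library are available. Lean on these libraries where they do the work, as an engineer would, in place of code of your own. Each camera call takes 0.05 s, during which the arm holds its last target.

## Working session

There is one attempt and no reset: what is moved stays moved. The work goes in short steps, Python scripts to look and compute and a tool call to move; the robot and the scene stay as the last step left them, time stands still between calls to the robot, and variables do not carry over. Pictures are saved under pics/ and viewed, and the job is handed in when it is done.

Besides the shell and the picture viewer there is one more tool, called after "Emit:" as name(argument=value, ...) on one line, values as JSON. apply_moves: Moves the arm, as the interface text tells. Its arguments: {"type":"object","properties":{"fingers":{"type":"array","items":{"type":"number"}},"travel":{"type":"array","items":{"type":"array","items":{"type":"number"}}},"roll":{"type":"array","items":{"type":"number"}},"grip_force":{"type":"number"}},"required":["fingers","travel","roll"]}

```bash
ls; mkdir -p pics; python3 - <<'E'
from cell import manip
import cv2
for n in("scene","top"):
    im=manip.capture(n); cv2.imwrite(f"pics/{n}0.png",im[:,:,::-1])
    print(n,manip.calibration(n))
print(manip.sense(), manip.tcp_to_tips)
E
```

```text
pics
scene {'camera_matrix': array([[511.52939088,   0.        , 313.82115916],
       [  0.        , 511.52939088, 237.38684669],
       [  0.        ,   0.        ,   1.        ]]), 'D': array([-0.13376411,  0.        ,  0.        ,  0.        ,  0.        ]), 'position': array([1001.89946219,  660.37118937, 1093.71159969]), 'orientation': array([[-0.83035332, -0.44116223,  0.3404251 ],
       [ 0.5571243 , -0.66955404,  0.49123305],
       [ 0.01121954,  0.59755609,  0.80174862]])}
top {'camera_matrix': array([[560.15827564,   0.        , 328.9569931 ],
       [  0.        , 560.15827564, 241.19759108],
       [  0.        ,   0.        ,   1.        ]]), 'D': array([-0.08557243,  0.        ,  0.        ,  0.        ,  0.        ]), 'position': array([ 301.13658236,   29.87321556, 1492.69683943]), 'orientation': array([[-0.02623774,  0.98418048, -0.17521521],
       [-0.99962768, -0.02714399, -0.00277725],
       [-0.00748935,  0.17507711,  0.98452624]])}
{'time_s': 0.1, 'joints': array([-1.28951396e+00,  2.07373330e-01,  1.54278437e+00, -4.34415145e-05,
        1.39348446e+00, -1.50521026e-01]), 'joint_vel': array([-2.85709699e-05, -2.83907139e-03, -3.74010371e-03, -2.15208706e-03,
       -1.54083956e-03,  7.43133448e-04]), 'joint_torque': array([-1.21105426e-03, -3.71864426e+01, -2.82293683e+01,  6.99504395e-02,
        3.10690014e-02, -4.27454552e-05]), 'tool_pos': array([ 240.41125621, -521.55537521,  212.39768561]), 'orientation': array([[ 9.08209348e-01,  4.18515721e-01, -6.09998211e-04],
       [ 4.18516081e-01, -9.08207278e-01,  1.95709230e-03],
       [ 2.65069079e-04, -2.03274358e-03, -9.99997899e-01]]), 'wrist_force': array([ 0.45495866,  0.56561253, -0.35210888]), 'ft_torque': array([0.00131608, 0.04051492, 0.02371885]), 'grip_width': 0.9970539086472721} 8.0
```

View pics/scene0.png

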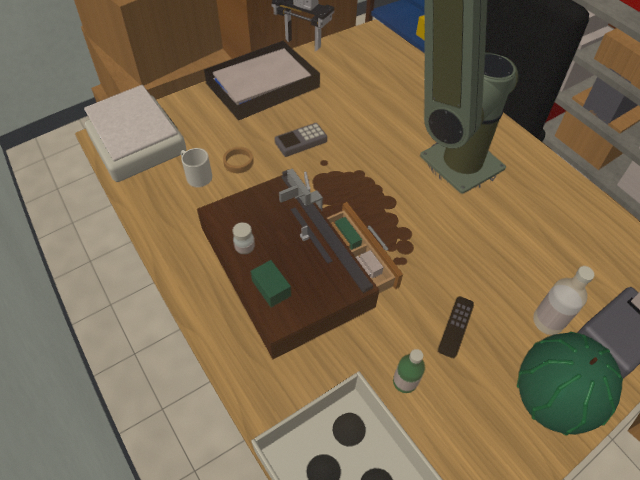

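View pics/top0.png

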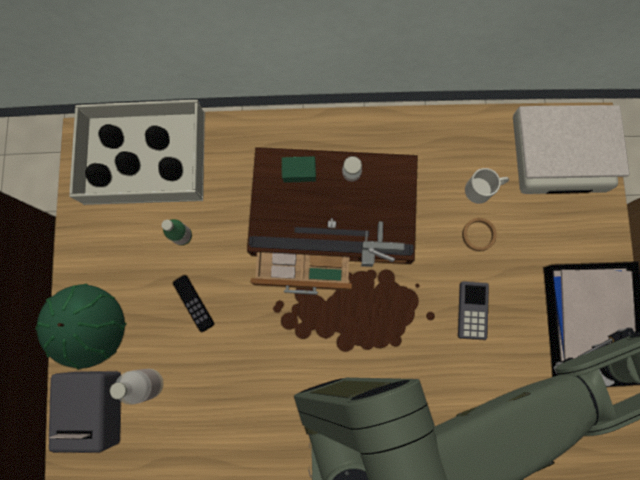

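The top view shows the unit at cols 248–417, rows 150–262. The drawer is out, with its face at row ~285. The leg is at (385,245) and the mark at (332,223). I'll zoom in for the measurements.

```bash
cat > h.py <<'E'
import numpy as np, cv2
from cell import manip
C={n:manip.calibration(n) for n in("scene","top")}
def ray(n,uv):
    c=C[n]; p=cv2.undistortPoints(np.array([[uv]],float),c["camera_matrix"],c["D"])[0,0]
    d=c["orientation"]@np.array([p[0],-p[1],-1.]); return c["position"],d/np.linalg.norm(d)
def onz(n,uv,z):
    o,d=ray(n,uv); return o+d*(z-o[2])/d[2]
def tri(a,b):
    o1,d1=ray("scene",a);o2,d2=ray("top",b)
    s=np.linalg.lstsq(np.c_[d1,-d2],o2-o1,rcond=None)[0]
    p,q=o1+s[0]*d1,o2+s[1]*d2; return (p+q)/2,np.linalg.norm(p-q)
def proj(n,P):
    c=C[n];q=(np.array(P,float).reshape(-1,3)-c["position"])@c["orientation"]
    return cv2.projectPoints(q*[1,-1,-1],np.zeros(3),np.zeros(3),c["camera_matrix"],c["D"])[0][:,0]
def crop(im,x0,y0,x1,y1,f,name):
    cv2.imwrite(name,cv2.resize(im[y0:y1,x0:x1],None,fx=f,fy=f,interpolation=cv2.INTER_CUBIC)) 
E
python3 - <<'E'
from h import *
t=cv2.imread("pics/top0.png");s=cv2.imread("pics/scene0.png")
crop(t,240,140,430,300,4,"pics/tc0.png")
crop(s,190,160,410,360,3.5,"pics/sc0.png") if 0 else crop(s,190,160,410,310,3.6,"pics/sc0.png")
crop(t,310,200,430,290,6,"pics/tc1.png")
crop(s,260,160,360,260,6,"pics/sc1.png")
E
```

```text
(no output)
```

View pics/tc0.png

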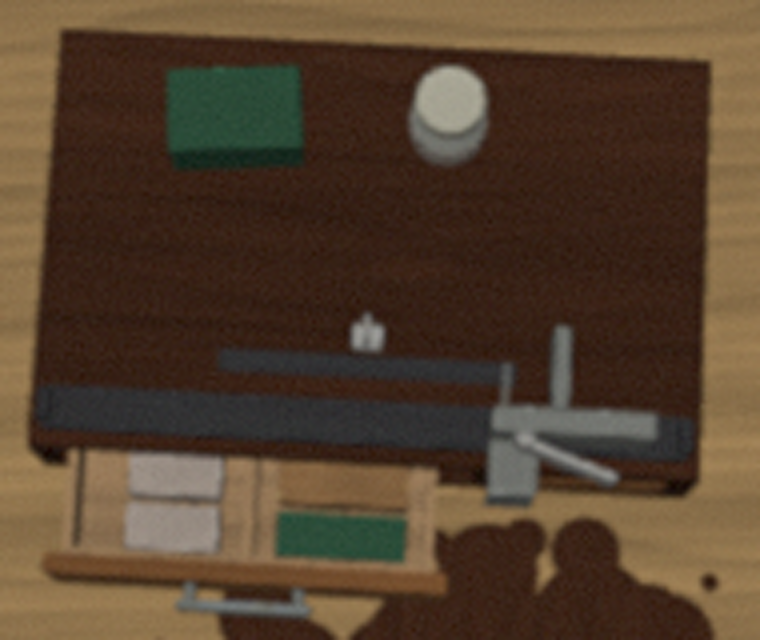

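View pics/sc0.png

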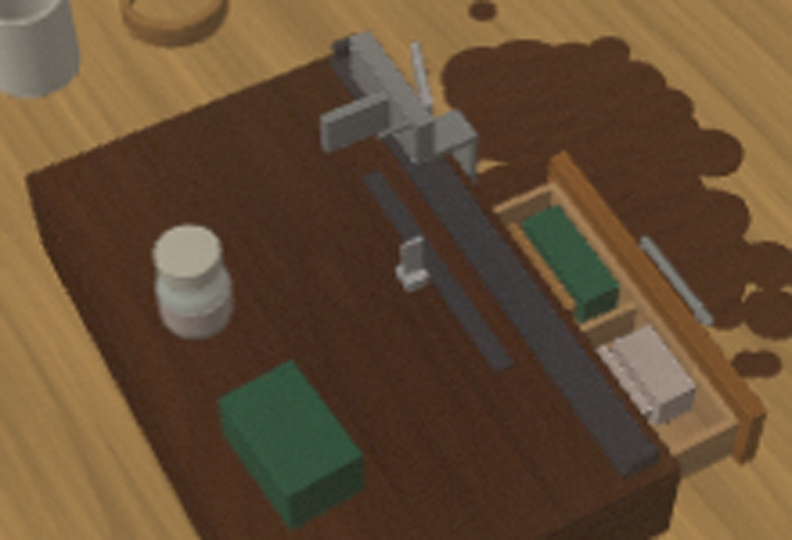

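View pics/tc1.png

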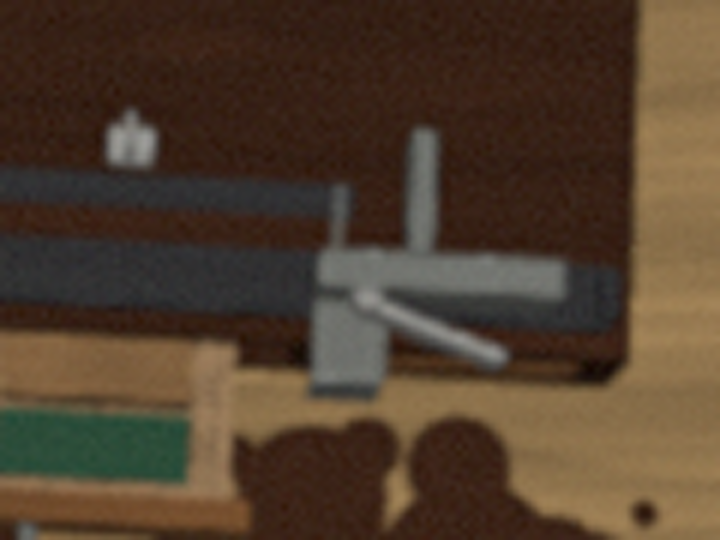

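View pics/sc1.png

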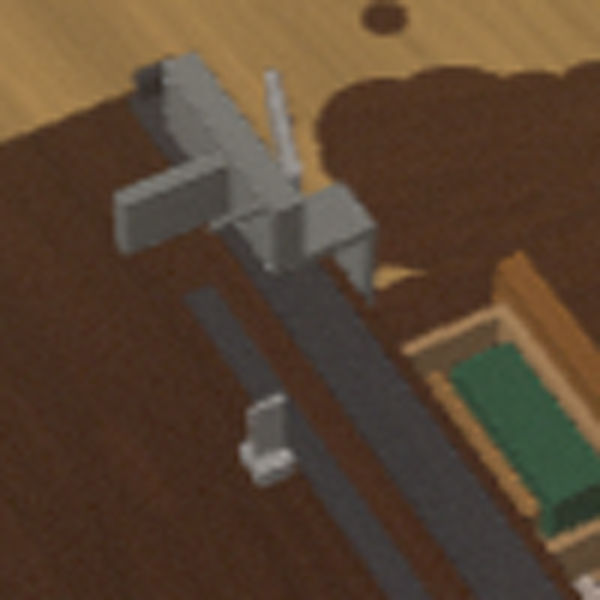

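```bash
cat >> h.py <<'E'
def T(u,P): # unit pose (x,y,th)
    c,s=np.cos(u[2]),np.sin(u[2]); P=np.array(P,float).reshape(-1,3)
    return np.c_[u[0]+c*P[:,0]-s*P[:,1],u[1]+s*P[:,0]+c*P[:,1],P[:,2]]
def inv(u,P):
    c,s=np.cos(u[2]),np.sin(u[2]); P=np.array(P,float).reshape(-1,3)-[u[0],u[1],0]
    return np.c_[c*P[:,0]+s*P[:,1],-s*P[:,0]+c*P[:,1],P[:,2]]
E
python3 - <<'E'
from h import *
from scipy.optimize import least_squares
tc=lambda x,y:(240+x/4,140+y/4); t1=lambda x,y:(310+x/6,200+y/6)
sc=lambda x,y:(190+x/3.6,160+y/3.6); s1=lambda x,y:(260+x/6,160+y/6)
ob=[("top",tc(62,30),(140,215,85)),("top",tc(708,62),(140,-215,85)),("scene",sc(30,178),(140,-215,85)),("scene",sc(678,472),(-140,215,85)),
("top",tc(38,416),(-129,215,93)),("top",tc(691,458),(-129,-215,93))]
pts=np.array([onz(n,uv,P[2]) for n,uv,P in ob]);M=np.array([o[2] for o in ob])
f=lambda u:(T(u,M)-pts)[:,:2].ravel()
r=least_squares(f,[550,0,0]);u=r.x;print(u,f(u).reshape(-1,2).round(1))
np.save("u.npy",u)
n=lambda P:inv(u,P)[0].round(1)
# pointer end
print("pointer",n(onz("top",t1(342,186),135)),n(onz("scene",s1(212,228),135)))
print("mark top",n(onz("top",t1(131,112),127)),n(onz("scene",s1(266,400),127)))
print("arm top end",n(onz("top",t1(424,130),132)),n(onz("scene",s1(118,198),132)), n(onz("scene",s1(226,160),132)))
print("levertip",n(onz("top",t1(500,355),131)),"pivot",n(onz("top",t1(368,298),131)))
print("bar L/R end",n(onz("top",t1(320,268),135)),n(onz("top",t1(566,282),135)))
print("face top", n(onz("top",tc(45,568),72)),n(onz("top",tc(446,590),72)),n(onz("scene",sc(560,155),72)),n(onz("scene",sc(765,410),72)))
print("handle", n(onz("top",tc(180,606),58)),n(onz("top",tc(307,612),58)))
for nm,uv in (("carton",tc(237,108)),("jar",tc(450,100))):
  print(nm,n(onz("top",uv,130 if nm=="carton" else 155)))
print("soap",onz("top",(172,225),150),"mug",onz("top",(486,180),85),"tape",onz("top",(479,234),24),"term",onz("top",(473,310),30),"hand",onz("top",(193,303),24))
E
```

```text
[ 6.54561243e+02  2.22945022e+01 -8.66726703e-02] [[ 4.1  3. ]
 [ 1.1 -0.2]
 [ 3.5 -8.2]
 [-2.  -2.7]
 [-3.9 11.7]
 [-2.8 -3.6]]
pointer [-81.3 -90.6 135. ] [-82.4 -83.2 135. ]
mark top [-53.5  -1.9 127. ] [-62.3   1.3 127. ]
arm top end [ -55.1 -123.5  132. ] [ -56.7 -119.   132. ] [-106.5 -116.5  132. ]
levertip [-147.1 -158.8  131. ] pivot [-126.6 -103.7  131. ]
bar L/R end [-116.   -83.2  135. ] [-115.9 -184.2  135. ]
face top [-218.5  194.4   72. ] [-217.1  -61.5   72. ] [-214.9  -54.3   72. ] [-220.6  200.    72. ]
handle [-236.2  107.7   58. ] [-235.1   26.2   58. ]
carton [ 74.8  88.5 130. ]
jar [ 79.9 -45.5 155. ]
soap [591.3978924  420.08502147 150.        ] mug [ 703.02517852 -381.48739962   85.        ] tape [ 571.0196524  -368.54790883   24.        ] term [ 368.86312413 -336.83163735   30.        ] hand [407.19281684 396.14179483  24.        ]
```

```bash
python3 - <<'E'
from h import *
from scipy.optimize import least_squares
tc=lambda x,y:(240+x/4,140+y/4); t1=lambda x,y:(310+x/6,200+y/6)
sc=lambda x,y:(190+x/3.6,160+y/3.6); s1=lambda x,y:(260+x/6,160+y/6)
ob=[("top",tc(62,30),(140,215,85)),("top",tc(708,62),(140,-215,85)),("scene",sc(30,178),(140,-215,85)),("scene",sc(678,472),(-140,215,85)),
("top",t1(342,186),(-81,-86.5,135)),("scene",s1(212,228),(-81,-86.5,135)),("top",t1(320,268),(-115,-80,135)),("top",t1(566,282),(-115,-180,135)),
("top",t1(424,130),(-55,-121,132)),("scene",s1(118,198),(-55,-126,132)),("top",tc(33,443),(-140,215,85))]
pts=np.array([onz(n,uv,P[2]) for n,uv,P in ob]);M=np.array([o[2] for o in ob])
f=lambda u:(T(u,M)-pts)[:,:2].ravel()
r=least_squares(f,[550,0,0],loss="soft_l1",f_scale=3);u=r.x;print(u,f(u).reshape(-1,2).round(1))
np.save("u.npy",u)
n=lambda P:inv(u,P)[0].round(1)
a,b=n(onz("top",t1(342,186),135)),n(onz("top",t1(131,112),127));print("top",a,b,b[1]-a[1])
a,b=n(onz("scene",s1(212,228),135)),n(onz("scene",s1(266,400),127));print("scene",a,b,b[1]-a[1])
print("tri mark",[n(x) if np.ndim(x) else x for x in tri(s1(266,400),t1(131,112))])
print("tri ptr",[n(x) if np.ndim(x) else x for x in tri(s1(212,228),t1(342,186))])
# mark base
print("mark block top", n(onz("top",t1(131,150),95)),n(onz("scene",s1(268,462),95)))
print("face", n(onz("top",tc(45,575),72)),n(onz("top",tc(446,590),72)),n(onz("scene",sc(560,155),72)),n(onz("scene",sc(765,410),72)))
E
```

```text
[ 6.53266390e+02  2.12765043e+01 -8.54575186e-02] [[ 2.5  2.1]
 [ 0.1 -1.1]
 [ 2.4 -9.1]
 [-3.5 -3.8]
 [-0.6  2.9]
 [-0.  -4.5]
 [ 0.1  1.9]
 [ 0.2  2.9]
 [-0.9  1.3]
 [-0.  -8.2]
 [-0.5  7. ]]
top [-80.2 -89.3 135. ] [-52.3  -0.7 127. ] 88.6
scene [-81.3 -82.  135. ] [-61.1   2.5 127. ] 84.5
tri mark [array([-56.6,   2. , 130.9]), np.float64(8.688683260009455)]
tri ptr [array([-81.4, -87.9, 130.1]), np.float64(5.403708808497842)]
mark block top [-61.8  -1.2  95. ] [-58.4   9.   95. ]
face [-221.5  195.4   72. ] [-215.9  -60.1   72. ] [-213.8  -52.9   72. ] [-219.1  201.4   72. ]
```

```bash
cat >> h.py <<'E'
u=np.load("u.npy")
def st():
    s=manip.sense(); R=s["orientation"];p=s["tool_pos"]
    print("t %.2f"%s["time_s"],"world",p.round(1),"unit",inv(u,p)[0].round(1),"yawrel",np.degrees(np.arctan2(R[1,0],R[0,0])-u[2]).round(2),"F",s["wrist_force"].round(1),"Funit",inv([0,0,u[2]],s["wrist_force"])[0].round(1),"w",round(s["grip_width"]*94,1),"j",s["joints"].round(2))
    return s
def go(P,rel=90,world=False):
    s=manip.sense();R=s["orientation"];P=np.array(P,float) if world else T(u,P)[0]
    d=R.T@(P-s["tool_pos"]); y=np.degrees(np.arctan2(R[1,0],R[0,0])); roll=-((np.degrees(u[2])+rel-y+180)%360-180)
    print("->",P.round(1),"travel mm",d.round(1),"roll",roll.round(2))
E
python3 - <<'E'
from h import *
st(); go([400,-200,212],world=True); go([-255,145,160])
E
```

```text
t 0.10 world [ 240.4 -521.6  212.4] unit [-365.  -576.1  212.4] yawrel 29.64 F [ 0.5  0.6 -0.4] Funit [ 0.4  0.6 -0.4] w 93.7 j [-1.29  0.21  1.54 -0.    1.39 -0.15]
-> [ 400. -200.  212.] travel mm [ 279.5 -225.2    0.9] roll -60.36
-> [411.6 187.5 160. ] travel mm [ 452.2 -572.2   53.7] roll -60.36
```

Emit:
apply_moves(fingers=[0,0,0,0,0,0,0,0], travel=[[0.03,-0.024,0],[0.06,-0.048,0],[0.09,-0.072,0],[0.12,-0.096,0],[0.15,-0.12,0],[0.18,-0.144,0],[0.21,-0.168,0],[0.24,-0.192,0]], roll=[-7,-14,-21,-28,-35,-42,-49,-56], grip_force=40)

```text
time_s: 0.77
tool_pos: [378.4, -245.4, 213.1]
orientation: [[0.155, 0.988, -0.0], [0.988, -0.155, 0.0], [0.0, -0.0, -1.0]]
wrist_force: [0.9, -0.5, -0.3]
grip_width: 0.472
```

```bash
python3 -c "
from h import *
st(); go([-258,145,160]);go([-258,145,43])"
```

```text
t 0.77 world [ 378.4 -245.4  213.1] unit [-251.1 -289.2  213.1] yawrel 85.96 F [ 0.9 -0.5 -0.3] Funit [ 0.9 -0.4 -0.3] w 44.4 j [-0.77 -0.06  1.83  0.    1.37 -0.61]
-> [408.6 187.8 160. ] travel mm [432.6 -37.5  53.3] roll -4.04
-> [408.6 187.8  43. ] travel mm [432.5 -37.4 170.3] roll -4.04
```

Emit:
apply_moves(fingers=[0,0,0,0,0,0,0,0], travel=[[0.04,-0.003,0],[0.08,-0.006,0],[0.12,-0.01,0],[0.16,-0.013,0],[0.2,-0.017,0],[0.24,-0.02,0],[0.28,-0.024,0],[0.32,-0.027,0]], roll=[-2,-4,-4,-4,-4,-4,-4,-4])

```text
time_s: 1.43
tool_pos: [402.3, 74.7, 213.3]
orientation: [[0.092, 0.996, 0.0], [0.996, -0.092, -0.0], [-0.0, 0.0, -1.0]]
wrist_force: [1.0, -0.8, 0.7]
grip_width: 0.006
```

Emit:
apply_moves(fingers=[0,0,0,0,0,0,0,0], travel=[[0.037,0,0],[0.074,0,0],[0.11,0,0],[0.113,0,0.02],[0.113,0,0.045],[0.113,0,0.07],[0.113,0,0.07],[0.113,0,0.07]], roll=[0,0,0,0,0,0,0,0])

```text
time_s: 2.1
tool_pos: [411.8, 185.0, 142.1]
orientation: [[0.091, 0.996, -0.004], [0.996, -0.091, -0.001], [-0.001, -0.004, -1.0]]
wrist_force: [0.2, 0.5, 0.3]
grip_width: 0.008
```

```bash
python3 -c "
from h import *
st(); go([-258,145,43]);go([-152,145,43])
cv2.imwrite('pics/t2.png',manip.capture('top')[:,:,::-1]);im=manip.capture('scene')[:,:,::-1];crop(im,190,120,430,310,3,'pics/s2.png')"
```

```text
t 2.10 world [411.8 185.  142.1] unit [-254.6  142.5  142.1] yawrel 89.65 F [0.2 0.5 0.3] Funit [0.1 0.5 0.3] w 0.7 j [0.23 0.02 1.91 0.   1.22 0.32]
-> [408.6 187.8  43. ] travel mm [ 2.6 -3.  99.1] roll -0.35
-> [514.2 178.7  43. ] travel mm [  3.3 103.   98.6] roll -0.35
```

View pics/s2.png

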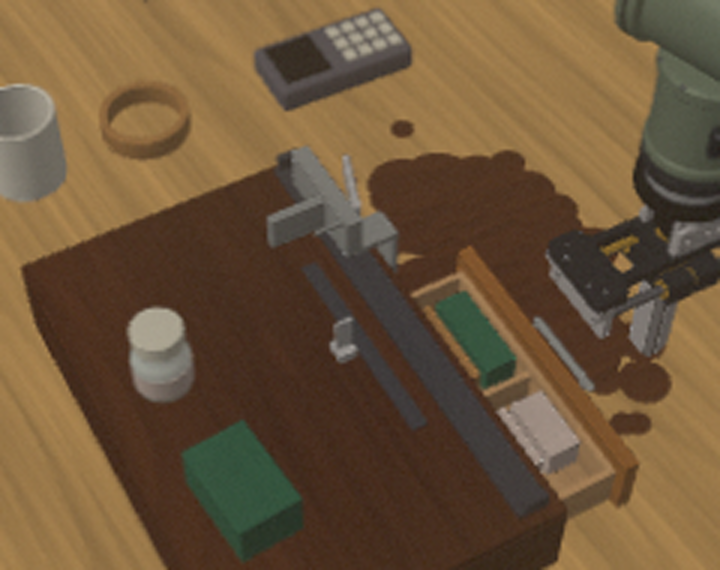

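View pics/t2.png

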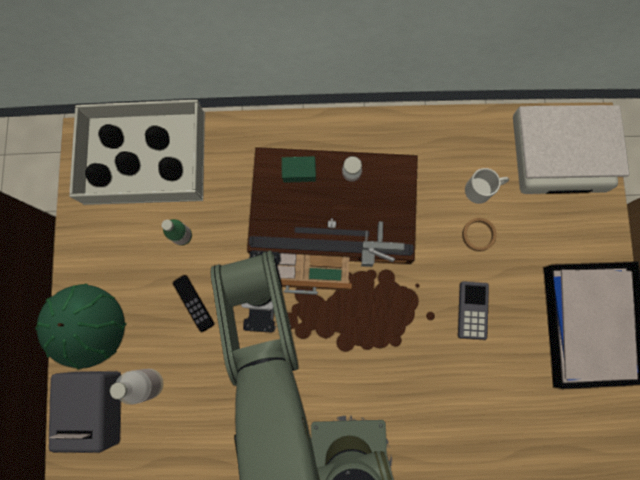

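The closed gripper is hovering in front of the drawer, left of the handle, so I'll descend and push.

Emit:
apply_moves(fingers=[0,0,0,0,0,0,0,0], travel=[[0.002,-0.002,0.03],[0.002,-0.003,0.06],[0.002,-0.003,0.09],[0.002,-0.003,0.099],[0.002,0.005,0.099],[0.002,0.015,0.099],[0.002,0.025,0.099],[0.002,0.035,0.099]], roll=[0,0,0,0,0,0,0,0])

```text
time_s: 2.87
tool_pos: [450.9, 184.5, 46.5]
orientation: [[0.092, 0.996, 0.002], [0.996, -0.092, 0.001], [0.001, 0.002, -1.0]]
wrist_force: [-2.8, 1.7, 2.1]
grip_width: 0.005
```

```bash
python3 -c "
from h import *
st(); go([-152,145,43])"
```

```text
t 2.87 world [450.9 184.5  46.5] unit [-215.6  145.3   46.5] yawrel 89.62 F [-2.8  1.7  2.1] Funit [-2.9  1.5  2.1] w 0.5 j [0.21 0.23 1.9  0.   1.01 0.3 ]
-> [514.2 178.7  43. ] travel mm [ 0.1 63.6  3.6] roll -0.38
```

Emit:
apply_moves(fingers=[0,0,0,0,0,0,0,0], travel=[[0,0.008,0.002],[0,0.016,0.003],[0,0.024,0.003],[0,0.032,0.003],[0,0.04,0.003],[0,0.046,0.003],[0,0.05,0.003],[0,0.052,0.003]], roll=[0,0,0,0,0,0,0,0])

```text
time_s: 3.53
tool_pos: [501.0, 179.3, 41.4]
orientation: [[0.092, 0.996, 0.0], [0.996, -0.092, 0.0], [0.0, 0.0, -1.0]]
wrist_force: [-1.7, 0.5, 2.3]
grip_width: 0.003
```

```bash
python3 -c "
from h import *
st(); go([-152,145,43])"
```

```text
t 3.53 world [501.  179.3  41.4] unit [-165.2  144.4   41.4] yawrel 89.62 F [-1.7  0.5  2.3] Funit [-1.7  0.4  2.3] w 0.2 j [0.18 0.33 1.79 0.   1.03 0.27]
-> [514.2 178.7  43. ] travel mm [ 0.7 13.2 -1.6] roll -0.38
```

Emit:
apply_moves(fingers=[0,0,0,0,0,0,0,0], travel=[[0,0.002,0],[0,0.004,0],[0,0.006,0],[0,0.007,0],[0,0.008,0],[0,0.009,0],[0,0.01,0],[0,0.01,0]], roll=[0,0,0,0,0,0,0,0])

```text
time_s: 4.2
tool_pos: [510.4, 178.4, 41.4]
orientation: [[0.092, 0.996, 0.0], [0.996, -0.092, 0.0], [0.0, 0.0, -1.0]]
wrist_force: [-2.0, 0.8, 0.6]
grip_width: 0.005
```

```bash
python3 -c "
from h import *
st(); go([-152,145,43])"
```

```text
t 4.20 world [510.4 178.4  41.4] unit [-155.8  144.3   41.4] yawrel 89.64 F [-2.   0.8  0.6] Funit [-2.1  0.6  0.6] w 0.5 j [ 0.18  0.34  1.77 -0.    1.03  0.27]
-> [514.2 178.7  43. ] travel mm [ 0.7  3.7 -1.6] roll -0.36
```

Not stopped yet, so I'll keep going gently until the force rises.

Emit:
apply_moves(fingers=[0,0,0,0,0,0,0,0], travel=[[0,0.001,0],[0,0.002,0],[0,0.003,0],[0,0.004,0],[0,0.005,0],[0,0.005,0],[0,0.005,0],[0,0.005,0]], roll=[0,0,0,0,0,0,0,0])

```text
time_s: 4.87
tool_pos: [511.8, 178.2, 41.4]
orientation: [[0.091, 0.996, -0.007], [0.996, -0.091, -0.0], [-0.001, -0.007, -1.0]]
wrist_force: [-10.0, 2.1, 8.3]
grip_width: 0.01
```

```bash
python3 -c "
from h import *
st(); go([-152,145,43])"
```

```text
t 4.87 world [511.8 178.2  41.4] unit [-154.3  144.3   41.4] yawrel 89.66 F [-10.    2.1   8.3] Funit [-10.1   1.3   8.3] w 0.9 j [0.17 0.35 1.76 0.   1.04 0.27]
-> [514.2 178.7  43. ] travel mm [ 0.7  2.3 -1.6] roll -0.34
```

The drawer hit its stop at a contact force of 10 N. I'll back off and look.

Emit:
apply_moves(fingers=[0,0,0,0,0,0,0,0], travel=[[0,-0.015,0],[0,-0.035,0],[0,-0.05,-0.01],[0,-0.05,-0.05],[0,-0.05,-0.09],[0,-0.05,-0.13],[0,-0.05,-0.17],[0,-0.05,-0.19]], roll=[0,0,0,0,0,0,0,0])

```text
time_s: 5.53
tool_pos: [469.0, 182.6, 237.9]
orientation: [[0.092, 0.996, 0.011], [0.996, -0.092, 0.001], [0.002, 0.011, -1.0]]
wrist_force: [0.5, -0.1, 0.5]
grip_width: 0.008
```

```bash
python3 -c "
from h import *
st(); go([-119,-146,231]);
im=manip.capture('top')[:,:,::-1];crop(im,240,140,430,300,4,'pics/t3.png');im=manip.capture('scene')[:,:,::-1];crop(im,190,160,390,310,4,'pics/s3.png')"
```

```text
t 5.53 world [469.  182.6 237.9] unit [-197.4  145.1  237.9] yawrel 89.62 F [ 0.5 -0.1  0.5] Funit [ 0.5 -0.   0.5] w 0.8 j [ 0.2   0.03  1.69 -0.    1.41  0.29]
-> [ 522.2 -114.   231. ] travel mm [-290.5   80.2    7.1] roll -0.38
```

View pics/s3.png

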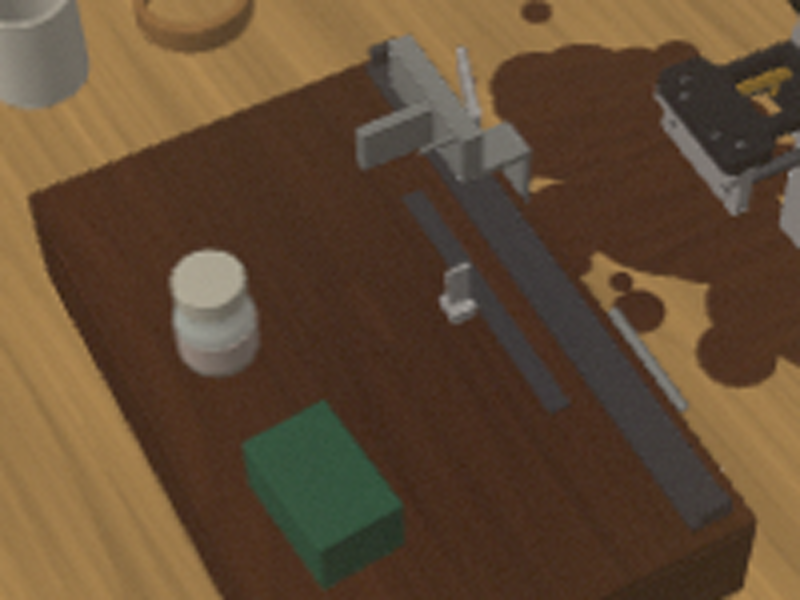

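View pics/t3.png

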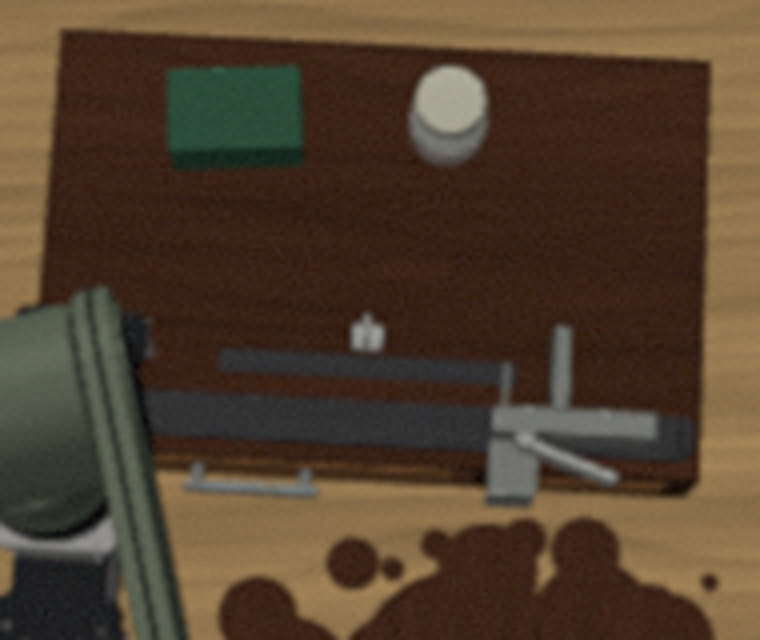

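The drawer is flush and the handle now sits just in front of the unit. Leg, lever and mark are unmoved. Next I'll move over the leg.

Emit:
apply_moves(fingers=[0.084,0.084,0.084,0.084,0.084,0.084,0.084,0.084], travel=[[-0.038,0.01,0],[-0.077,0.02,0],[-0.115,0.03,0],[-0.153,0.04,0],[-0.191,0.05,0],[-0.23,0.06,0],[-0.265,0.07,0],[-0.295,0.08,0]], roll=[-0.4,-0.4,-0.4,-0.4,-0.4,-0.4,-0.4,-0.4])

```text
time_s: 6.3
tool_pos: [517.3, -121.5, 229.5]
orientation: [[0.087, 0.996, -0.002], [0.996, -0.087, -0.0], [-0.001, -0.002, -1.0]]
wrist_force: [0.5, 1.1, -0.0]
grip_width: 0.539
```

Emit:
apply_moves(fingers=[0.084,0.084,0.084,0.084,0.084,0.084,0.084,0.084], travel=[[0,0,0.01],[0,0,0.03],[0,0,0.045],[0,0,0.055],[0,0,0.055],[0,0,0.055],[0,0,0.055],[0,0,0.055]], roll=[0,0,0,0,0,0,0,0])

```text
time_s: 6.97
tool_pos: [518.9, -118.6, 177.6]
orientation: [[0.084, 0.996, 0.002], [0.996, -0.084, -0.001], [-0.001, 0.002, -1.0]]
wrist_force: [-0.8, -0.1, 0.1]
grip_width: 0.895
```

```bash
python3 -c "
from h import *
st(); go([-119,-146,112]);
im=manip.capture('top')[:,:,::-1];crop(im,310,170,470,290,5,'pics/t4.png');im=manip.capture('scene')[:,:,::-1];crop(im,240,110,390,230,5,'pics/s4.png')"
```

```text
t 6.97 world [ 518.9 -118.6  177.6] unit [-122.  -150.9  177.6] yawrel 90.06 F [-0.8 -0.1  0.1] Funit [-0.8 -0.2  0.1] w 84.1 j [-0.39  0.15  1.69 -0.    1.3  -0.3 ]
-> [ 522.2 -114.   112. ] travel mm [ 4.9  2.8 65.6] roll 0.06
```

View pics/s4.png

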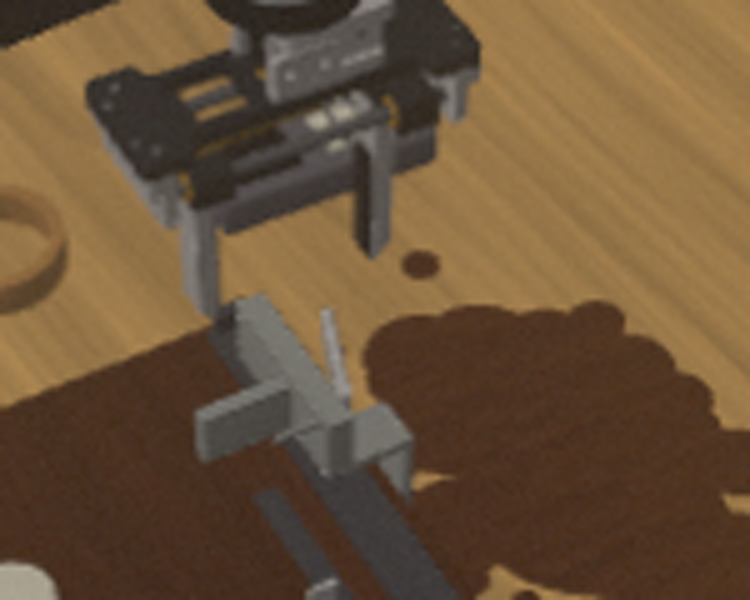

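View pics/t4.png

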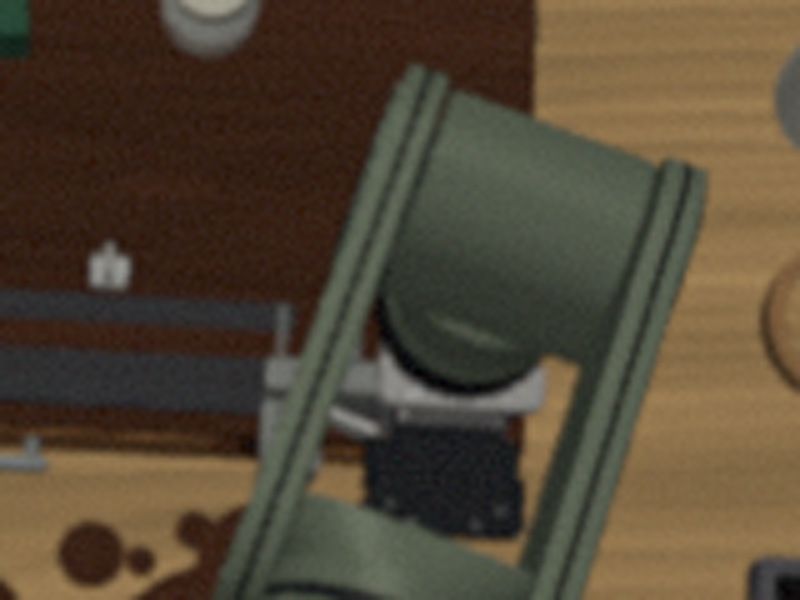

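```bash
python3 -c "
from h import *
s=st();R=s['orientation'];p=s['tool_pos']
for y in(42,55,-42,-55):
  for x in(8,-8):
    print(x,y,((proj('scene',p+R@[x,y,8])[0]-[240,110])*5).round(0))
for P in [(-81,-86.5,135),(-55,-126,132),(-55,-116,132),(-123,-180,135),(-107,-80,135)]: print(P,((proj('scene',T(u,P))[0]-[240,110])*5).round(0))
"
```

```text
t 7.07 world [ 518.8 -118.7  177.6] unit [-122.  -150.9  177.6] yawrel 90.06 F [-0.5 -0.2  0.1] Funit [-0.4 -0.3  0.1] w 84.0 j [-0.39  0.15  1.69 -0.    1.3  -0.3 ]
8 42 [216. 314.]
-8 42 [202. 294.]
8 55 [193. 323.]
-8 55 [179. 303.]
8 -42 [364. 257.]
-8 -42 [349. 238.]
8 -55 [386. 249.]
-8 -55 [371. 230.]
(-81, -86.5, 135) [272. 434.]
(-55, -126, 132) [190. 405.]
(-55, -116, 132) [199. 418.]
(-123, -180, 135) [260. 287.]
(-107, -80, 135) [324. 424.]
```

Emit:
apply_moves(fingers=[0.084,0.084,0.084,0.084,0.084,0.084,0.084,0.084], travel=[[0.002,0.003,0],[0.004,0.003,0.01],[0.004,0.003,0.02],[0.004,0.003,0.03],[0.004,0.003,0.04],[0.004,0.003,0.05],[0.004,0.003,0.06],[0.004,0.003,0.064]], roll=[0,0,0,0,0,0,0,0])

```text
time_s: 7.73
tool_pos: [519.9, -114.4, 110.0]
orientation: [[0.085, 0.996, -0.003], [0.996, -0.085, 0.001], [0.001, -0.004, -1.0]]
wrist_force: [-0.2, -0.2, 0.4]
grip_width: 0.893
```

```bash
python3 -c "
from h import *
st(); go([-119,-146,112]);
im=manip.capture('scene')[:,:,::-1];crop(im,240,130,370,230,6,'pics/s5.png')"
```

```text
t 7.73 world [ 519.9 -114.4  110. ] unit [-121.3 -146.5  110. ] yawrel 90.03 F [-0.2 -0.2  0.4] Funit [-0.2 -0.2  0.4] w 83.9 j [-0.38  0.23  1.74 -0.    1.17 -0.29]
-> [ 522.2 -114.   112. ] travel mm [ 0.5  2.3 -2. ] roll 0.03
```

View pics/s5.png

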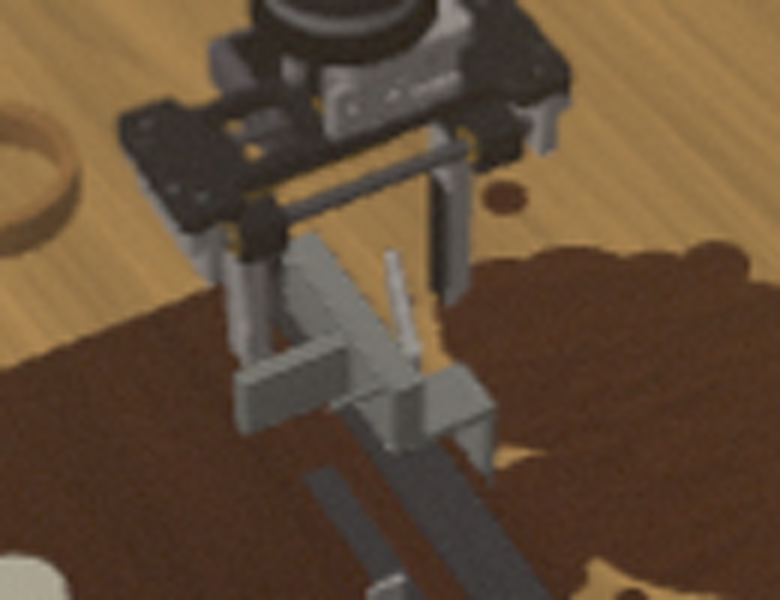

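The finger is behind the bar, to the right of the push arm, and the lever is clear. I'll approach contact slowly.

Emit:
apply_moves(fingers=[0.078,0.078,0.078,0.078,0.078,0.078,0.078,0.078], travel=[[0.002,0.001,0],[0.004,0.002,0],[0.006,0.002,0],[0.008,0.002,0],[0.009,0.002,0],[0.01,0.002,0],[0.01,0.002,0],[0.01,0.002,0]], roll=[0,0,0,0,0,0,0,0])

```text
time_s: 8.45
tool_pos: [524.3, -105.0, 112.6]
orientation: [[0.085, 0.996, 0.0], [0.996, -0.085, -0.0], [-0.0, 0.0, -1.0]]
wrist_force: [-0.5, -1.5, 0.0]
grip_width: 0.825
```

```bash
python3 -c "
from h import *
st()"
```

```text
t 8.45 world [ 524.3 -105.   112.6] unit [-117.7 -136.8  112.6] yawrel 90.05 F [-0.5 -1.5  0. ] Funit [-0.3 -1.5  0. ] w 77.5 j [-0.36  0.23  1.74 -0.    1.17 -0.27]
```

Emit:
apply_moves(fingers=[0.078,0.078,0.078,0.078,0.078,0.078,0.078,0.078], travel=[[0.001,0,0],[0.002,0,0],[0.003,0,0],[0.004,0,0],[0.004,0,0],[0.004,0,0],[0.004,0,0],[0.004,0,0]], roll=[0,0,0,0,0,0,0,0])

```text
time_s: 9.12
tool_pos: [524.5, -101.4, 112.5]
orientation: [[0.085, 0.996, -0.0], [0.996, -0.085, -0.0], [-0.0, -0.0, -1.0]]
wrist_force: [-0.6, -3.9, 0.3]
grip_width: 0.83
```

```bash
python3 -c "
from h import *
st()"
```

```text
t 9.12 world [ 524.5 -101.4  112.5] unit [-117.8 -133.2  112.5] yawrel 90.02 F [-0.6 -3.9  0.3] Funit [-0.3 -3.9  0.3] w 78.0 j [-0.35  0.23  1.74 -0.    1.17 -0.27]
```

Emit:
apply_moves(fingers=[0.078,0.078,0.078,0.078,0.078,0.078,0.078,0.078], travel=[[0.005,0,0],[0.01,0,0],[0.015,0,0],[0.02,0,0],[0.025,0,0],[0.03,0,0],[0.035,0,0],[0.04,0,0]], roll=[0,0,0,0,0,0,0,0])

```text
time_s: 9.78
tool_pos: [527.8, -61.4, 112.5]
orientation: [[0.085, 0.996, -0.0], [0.996, -0.085, -0.001], [-0.001, -0.0, -1.0]]
wrist_force: [-1.5, -6.0, 0.2]
grip_width: 0.832
```

Emit:
apply_moves(fingers=[0.078,0.078,0.078,0.078,0.078,0.078,0.078,0.078], travel=[[0.005,0,0],[0.01,0,0],[0.015,0,0],[0.02,0,0],[0.025,0,0],[0.03,0,0],[0.033,0,0],[0.033,0,0]], roll=[0,0,0,0,0,0,0,0])

```text
time_s: 10.45
tool_pos: [530.5, -27.9, 112.5]
orientation: [[0.084, 0.996, -0.001], [0.996, -0.084, 0.0], [-0.0, -0.001, -1.0]]
wrist_force: [-1.3, -3.6, 1.1]
grip_width: 0.829
```

```bash
python3 -c "
from h import *
st()
im=manip.capture('top')[:,:,::-1];cv2.imwrite('pics/t6f.png',im);crop(im,290,180,410,270,6,'pics/t6.png');im=manip.capture('scene')[:,:,::-1];cv2.imwrite('pics/s6f.png',im);crop(im,260,160,380,260,6,'pics/s6.png')"
```

```text
t 10.45 world [530.5 -27.9 112.5] unit [-118.1  -59.5  112.5] yawrel 90.07 F [-1.3 -3.6  1.1] Funit [-1.  -3.7  1.1] w 78.0 j [-0.22  0.22  1.75 -0.    1.17 -0.13]
```

View pics/s6.png

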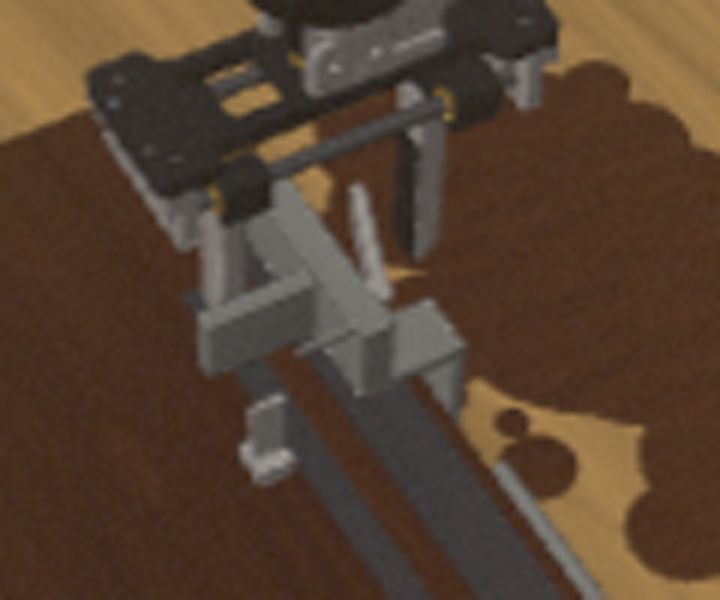

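View pics/t6.png

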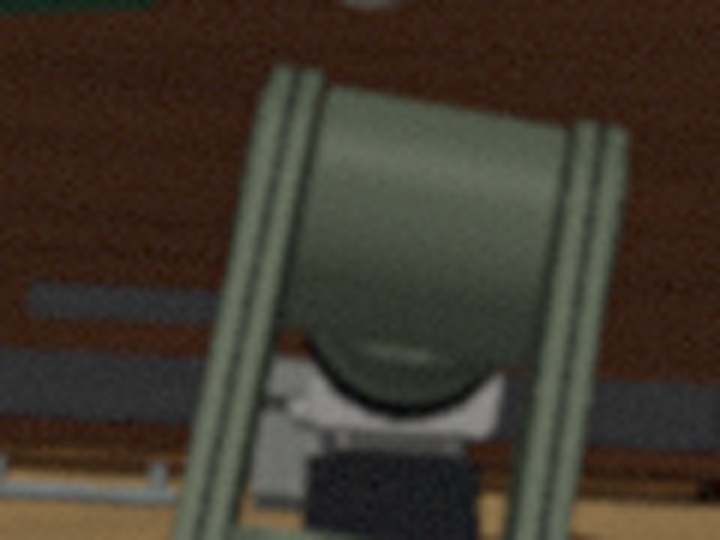

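```bash
python3 - <<'E'
from h import *
s1=lambda x,y:(260+x/6,160+y/6)
n=lambda uv,z:inv(u,onz("scene",uv,z))[0].round(1)
print("ptr",n(s1(298,352),135),"mark top far end",n(s1(250,405),127),"near end",n(s1(284,395),127),"mid",n(s1(267,400),127))
print("arm near top corner L",n(s1(203,322),132),"bar left top corner",n(s1(388,326),135),n(s1(358,340),135))
# same points in rest image (offset crop identical origin)
print("rest ptr",n(s1(212,228),135),"bar left corners",n(s1(302,195),135),n(s1(276,210),135))
# predicted pixel of pointer tip & plate, for pic check
for y in (-15,-10,-5,0,5): print(y,((proj("scene",T(u,(-81,y,135)))[0]-[260,160])*6).round(0),((proj("scene",T(u,(-60,y,127)))[0]-[260,160])*6).round(0))
E
```

```text
ptr [-81.   -7.3 135. ] mark top far end [-54.3   1.7 127. ] near end [-68.7   3.7 127. ] mid [-61.5   2.7 127. ]
arm near top corner L [-55.9 -41.4 132. ] bar left top corner [-119.4   -1.9  135. ] [-105.2   -1.3  135. ]
rest ptr [-81.3 -82.  135. ] bar left corners [-122.8  -80.3  135. ] [-109.3  -78.1  135. ]
-15 [289. 339.] [243. 371.]
-10 [295. 347.] [249. 379.]
-5 [301. 356.] [255. 388.]
0 [307. 365.] [261. 397.]
5 [313. 373.] [266. 405.]
```

```bash
python3 - <<'E'
from h import *
s=np.mean([manip.capture('scene').astype(float) for _ in range(4)],0).astype(np.uint8)[:,:,::-1]
t=cv2.imread("pics/top0.png")
a=cv2.convertScaleAbs(s,alpha=1.5); crop(a,292,205,342,245,15,"pics/s7.png")
a=cv2.convertScaleAbs(t,alpha=1.5); crop(a,325,212,380,247,14,"pics/t7.png")
E
```

```text
(no output)
```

View pics/s7.png

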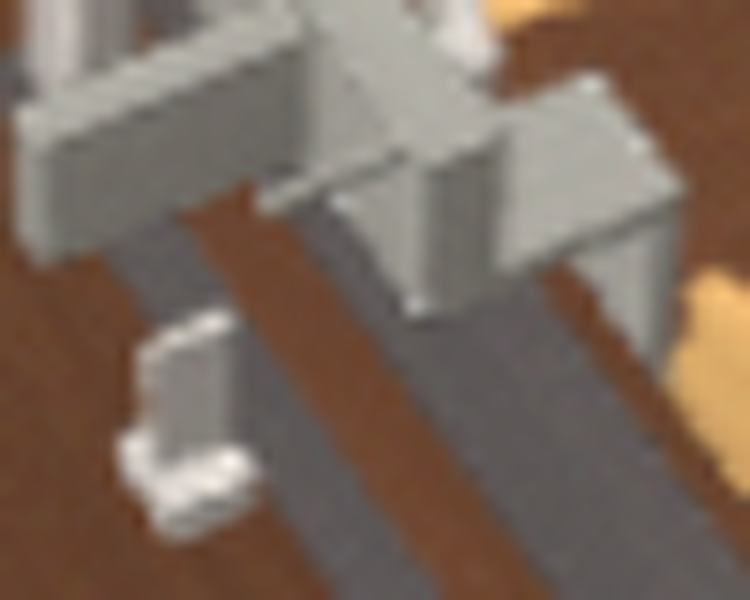

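View pics/t7.png

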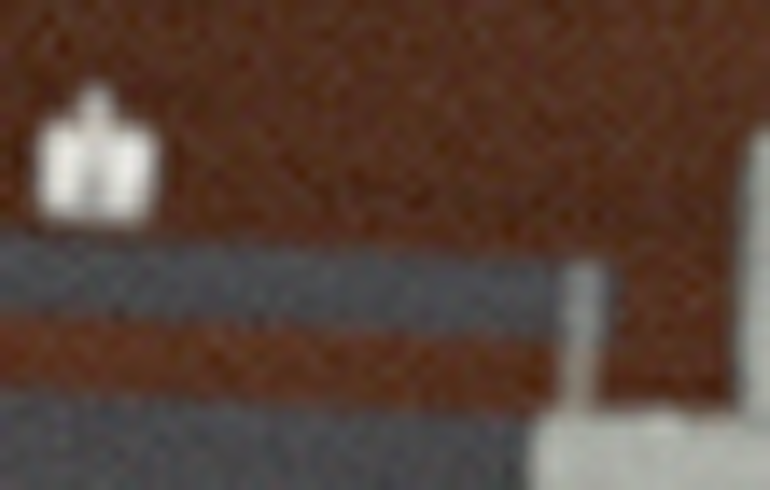

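```bash
python3 - <<'E'
from h import *
s1=lambda x,y:(292+(x+.5)/15-.5,205+(y+.5)/15-.5)
t1=lambda x,y:(325+(x+.5)/14-.5,212+(y+.5)/14-.5)
n=lambda c,uv,z:inv(u,onz(c,uv,z))[0].round(1)
print("scene ptr",n("scene",s1(262,197),135),"plate",n("scene",s1(148,347),127),n("scene",s1(230,316),127),"block base", n("scene",s1(122,445),95),n("scene",s1(255,468),95))
print("arm corner",n("scene",s1(18,110),132),n("scene",s1(45,145),132))
print("top rest ptr",n("top",t1(587,262),135),"plate",n("top",t1(95,85),127),"block L/R far",n("top",t1(40,125),95),n("top",t1(158,125),95), "arm tip",n("top",t1(750,130),132))
E
```

```text
scene ptr [-81.1 -10.8 135. ] plate [-53.5   1.8 127. ] [-68.    2.5 127. ] block base [-51.7  -4.4  95. ] [-68.6  10.1  95. ]
arm corner [-56.1 -47.7 132. ] [-56.6 -39.2 132. ]
top rest ptr [-78.4 -87.9 135. ] plate [-49.7   0.7 127. ] block L/R far [-50.7  10.8  95. ] [-49.4 -10.6  95. ] arm tip [ -52.3 -115.8  132. ]
```

Emit:
apply_moves(fingers=[0.078,0.078,0.078,0.078,0.078,0.078,0.078,0.078], travel=[[0.002,0,0],[0.004,0,0],[0.006,0,0],[0.008,0,0],[0.01,0,0],[0.012,0,0],[0.012,0,0],[0.012,0,0]], roll=[0,0,0,0,0,0,0,0])

```text
time_s: 11.42
tool_pos: [531.4, -16.5, 112.5]
orientation: [[0.085, 0.996, -0.001], [0.996, -0.085, -0.0], [-0.0, -0.001, -1.0]]
wrist_force: [-2.6, -4.0, 1.7]
grip_width: 0.829
```

```bash
python3 - <<'E'
from h import *
st()
s=np.mean([manip.capture('scene').astype(float) for _ in range(4)],0).astype(np.uint8)[:,:,::-1]
a=cv2.convertScaleAbs(s,alpha=1.5); 
# line through the plate top (mark y) shifted to pointer height: pixels where pointer at mark y=2.2
b=cv2.resize(a[205:245,292:342],None,fx=15,fy=15,interpolation=cv2.INTER_CUBIC)
cv2.imwrite("pics/s8.png",b)
for y in (-4,0,2.2,5): print(y,((proj("scene",T(u,(-81,y,135)))[0]-[292,205]+.5)*15-.5).round(0))
t=manip.capture('top')[:,:,::-1]; crop(cv2.convertScaleAbs(t,alpha=1.5),310,205,390,265,9,"pics/t8.png")
E
```

```text
t 11.42 world [531.4 -16.5 112.5] unit [-118.2  -48.   112.5] yawrel 90.03 F [-2.6 -4.   1.7] Funit [-2.2 -4.2  1.7] w 77.9 j [-0.19  0.22  1.75 -0.    1.17 -0.11]
-4 [282. 226.]
0 [294. 244.]
2.2 [301. 253.]
5 [309. 265.]
```

View pics/s8.png

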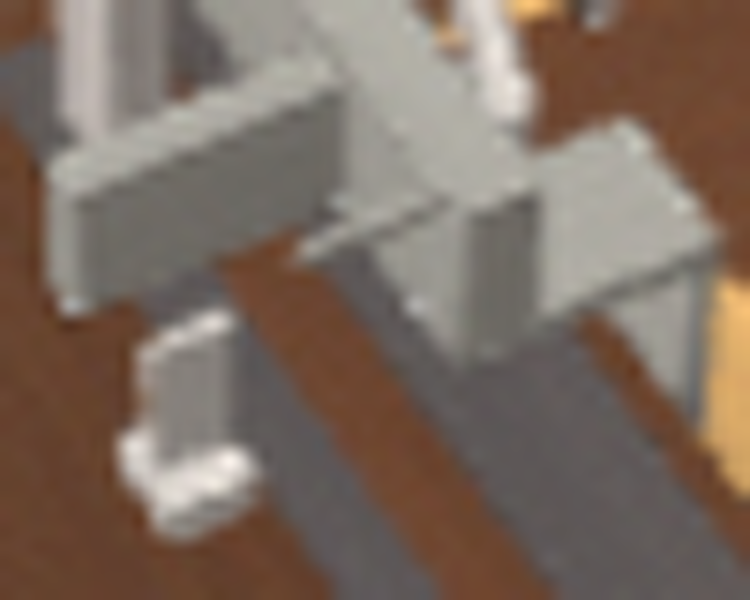

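View pics/t8.png

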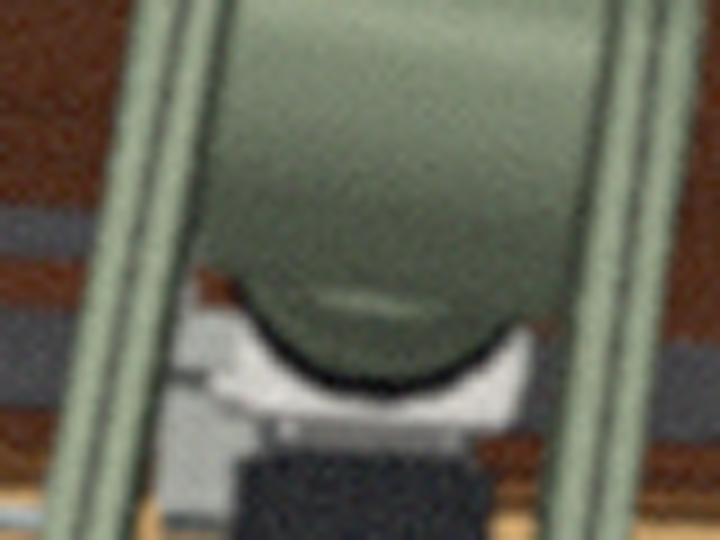

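The pointer tip at (296,250) lines up with the plate at (190,330): I compute about y=0.5–1 for the tip and 2 for the mark. The visible part of the pointer in the top view agrees too. I'll close in stages.

Emit:
apply_moves(fingers=[0.07,0.065,0.06,0.055,0.05,0.046,0.042,0.042], travel=[[0.001,-0.001,0],[0.001,-0.001,0],[0.001,-0.001,0],[0.001,-0.001,0],[0.001,-0.001,0],[0.001,-0.001,0],[0.001,-0.001,0],[0.001,-0.001,0]], roll=[0,0,0,0,0,0,0,0], grip_force=25)

```text
time_s: 12.33
tool_pos: [531.4, -15.8, 112.6]
orientation: [[0.085, 0.996, 0.001], [0.996, -0.085, -0.001], [-0.001, 0.001, -1.0]]
wrist_force: [-0.6, -4.6, 1.2]
grip_width: 0.451
```

```bash
python3 -c "
from h import *
st()
im=manip.capture('scene')[:,:,::-1];crop(im,260,160,380,260,6,'pics/s9.png')"
```

```text
t 12.33 world [531.4 -15.8 112.6] unit [-118.3  -47.3  112.6] yawrel 90.04 F [-0.6 -4.6  1.2] Funit [-0.2 -4.7  1.2] w 42.4 j [-0.19  0.22  1.75 -0.    1.17 -0.11]
```

View pics/s9.png

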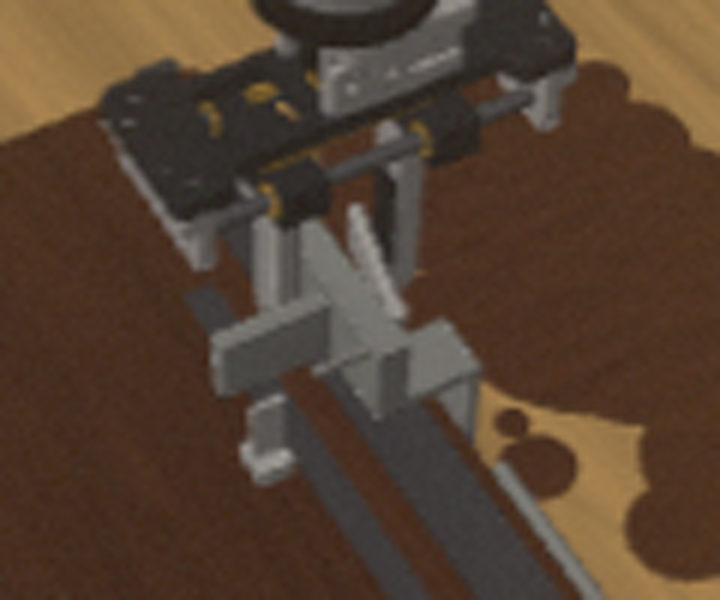

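Emit:
apply_moves(fingers=[0.04,0.038,0.036,0.034,0.032,0.03,0.028,0.026], travel=[[0,-0.001,0],[0,-0.001,0],[0,-0.001,0],[0,-0.001,0],[0,-0.001,0],[0,-0.001,0],[0,-0.001,0],[0,-0.001,0]], roll=[0,0,0,0,0,0,0,0])

```text
time_s: 13.05
tool_pos: [530.5, -15.6, 112.4]
orientation: [[0.085, 0.996, 0.002], [0.996, -0.085, -0.001], [-0.001, 0.002, -1.0]]
wrist_force: [1.3, -5.6, -2.0]
grip_width: 0.288
```

```bash
python3 -c "
from h import *
st()"
```

```text
t 13.05 world [530.5 -15.6 112.4] unit [-119.2  -47.2  112.4] yawrel 90.05 F [ 1.3 -5.6 -2. ] Funit [ 1.8 -5.5 -2. ] w 27.0 j [-0.19  0.22  1.75 -0.    1.17 -0.11]
```

Emit:
apply_moves(fingers=[0.024,0.022,0.02,0.016,0.01,0.005,0,0], travel=[[0,0,0],[0,0,0],[0,0,0],[0,0,0],[0,0,0],[0,0,0],[0,0,0],[0,0,0]], roll=[0,0,0,0,0,0,0,0])

```text
time_s: 13.72
tool_pos: [532.0, -15.8, 112.4]
orientation: [[0.084, 0.996, 0.005], [0.996, -0.084, -0.001], [-0.001, 0.005, -1.0]]
wrist_force: [6.3, -6.0, -4.3]
grip_width: 0.251
```

```bash
python3 -c "
from h import *
st()
im=manip.capture('scene')[:,:,::-1];crop(im,260,160,380,260,6,'pics/s10.png')"
```

```text
t 13.72 world [532.  -15.8 112.4] unit [-117.6  -47.3  112.4] yawrel 90.08 F [ 6.3 -6.  -4.3] Funit [ 6.8 -5.4 -4.3] w 23.6 j [-0.19  0.22  1.75 -0.    1.17 -0.11]
```

View pics/s10.png

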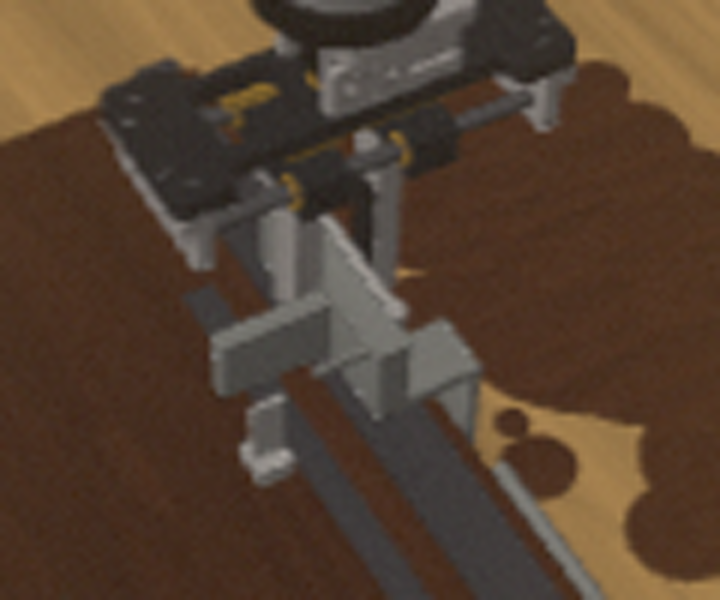

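The lever is closed: opening 23.6 mm and flat against the bar. I'll relieve the side load and firm up the grip.

Emit:
apply_moves(fingers=[0,0,0,0,0,0,0,0], travel=[[0,0.001,0],[0,0.0015,0],[0,0.0015,0],[0,0.0015,0],[0,0.0015,0],[0,0.0015,0],[0,0.0015,0],[0,0.0015,0]], roll=[0,0,0,0,0,0,0,0], grip_force=40)

```text
time_s: 14.43
tool_pos: [532.2, -15.8, 112.4]
orientation: [[0.083, 0.997, 0.002], [0.997, -0.083, -0.001], [-0.001, 0.002, -1.0]]
wrist_force: [1.4, -5.6, -0.7]
grip_width: 0.242
```

```bash
python3 - <<'E'
from h import *
st()
s=np.mean([manip.capture('scene').astype(float) for _ in range(4)],0).astype(np.uint8)[:,:,::-1]
crop(cv2.convertScaleAbs(s,alpha=1.5),292,205,342,245,15,"pics/s11.png")
cv2.imwrite("pics/s11f.png",s)
E
```

```text
t 14.43 world [532.2 -15.8 112.4] unit [-117.5  -47.3  112.4] yawrel 90.11 F [ 1.4 -5.6 -0.7] Funit [ 1.9 -5.4 -0.7] w 22.7 j [-0.19  0.22  1.75 -0.    1.17 -0.11]
```

View pics/s11.png

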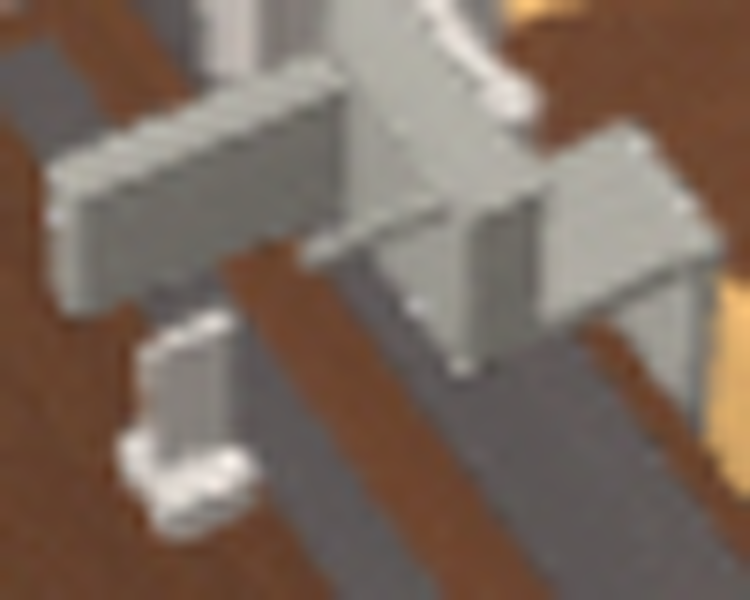

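View pics/s11f.png

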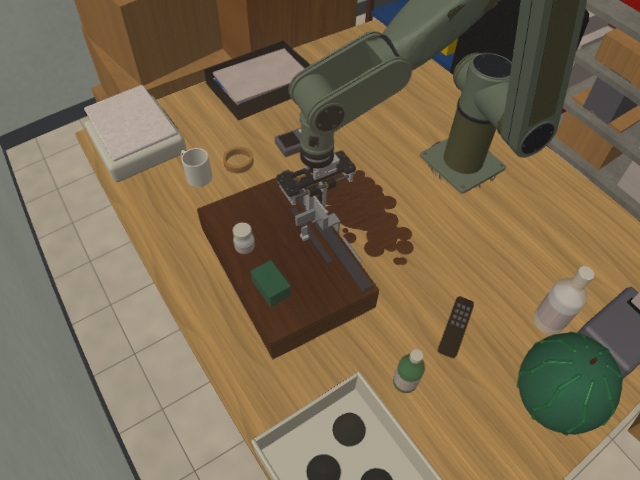

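```bash
python3 - <<'E'
from h import *
st(); print(manip.job_done())
E
```

```text
t 14.63 world [532.2 -15.8 112.3] unit [-117.5  -47.3  112.3] yawrel 90.11 F [ 1.2 -4.5 -1. ] Funit [ 1.6 -4.4 -1. ] w 23.0 j [-0.19  0.22  1.75 -0.    1.17 -0.11]
the job is handed in; nothing more can be done
None
```

The drawer unit is locked up and I handed the job in at 14.6 s, with the arm still holding leg and lever together at the mark.

- **Drawer:** I pushed it home first, until it hit its stop at about 10 N. The pictures afterwards show it flush with the unit's front.
- **Leg:** I then slid it left by its push arm, about 88 mm, with the lever still open. I closed the lever only once the pointer was at the mark.
- **Pointer at the mark:** The checks disagreed by a few mm. The last scene picture puts the pointer 1 to 2 mm past the mark, while the arm's position puts it about 1 to 2 mm short. Both are inside the 6 mm tolerance. The top camera could not check the final position because the arm hid the mark and I took no top picture after the lever closed.
- **Lever:** The fingers stopped at 23 mm (24 mm expected for bar plus closed lever), and the picture shows the lever flat against the bar. I did not measure its angle.
- **Hold:** The grip is set to 40 N, with about 4.5 N on the wrist from the leg's spring.
- **Surroundings:** The things in view look undisturbed. The terminal is partly hidden behind the arm in the last picture.

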